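# Hang washed napkin rings to dry on a skewer

### The arm

A 7-joint arm with a two-finger parallel gripper is mounted at the origin on the work surface. World frame = base frame: x ahead of the robot, y to its left, z up, the work surface at z = 0. Lengths are in mm, angles in rad, forces in N, time in s.
With the tool pointing down it reaches from about 425 to 875 mm from the base axis. Payload 9.9 kg.
Tool frame: the origin (TCP) lies midway between the tips of the shut fingers; the grasp point (between the pads) lies 19 mm behind it (r.grip_depth is the distance from the TCP to the grasp point, in mm); z points along the fingers, y is the line along which they close (so a half turn about z gives the same grasp; the last joint's range is limited). The gripper opens to 85 mm and grips with 20 to 120 N. Pads are 22 mm wide; open, the fingers measure 114 mm over their backs; the gripper's body (76 mm by 85 mm) begins 54 mm behind the grasp point. The pads swing forward as they close: fully open they stand 13 mm farther back than shut.
Start: joints at [1.236, 0.576, 0.025, 1.437, -0.015, 1.129, -0.057], TCP at [167.525, -653.884, 231.289] pointing down, gripper open.
Joint ranges: [-2.76, 2.76], [-0.34, 2.15], [-1.52, 1.57], [0.19, 2.46], [-1.09, 4.23], [0.17, 1.99], [-2.82, 2.82]. Speed limits (rad/s): [2.22, 2.22, 3.01, 3.01, 3.14, 3.14, 3.14].

### API

Orientations are given as [roll, pitch, yaw] about the fixed x, y, z axes, in that order (R = Rz(yaw) Ry(pitch) Rx(roll)).
In Python, from station import r gives the robot as it stands.
- The arm moves only by the tool arm_command, never from a script. Its argument "deltas" is a list of rows, each a list of 7 numbers: the turn, a rotation vector about the tool's x, y, z in rad, then the shift along the tool's x, y, z in mm, then the finger opening in mm, from 0 to 85.4. A call has 1 to 8 rows; each row is the pose to reach, as a shift and turn from the pose commanded when the call began, along the tool's axes at that moment; what a row does not reach only later rows make up. A row lasts 1/12 s, in which the tool goes at most 41.7 mm and 7.16 degrees, less where a joint would pass 70% of its speed; a pose out of reach is approached as far as the arm can. A call with a gripper value outside its range is refused whole. The fingers move at their own pace and stop on an object; "grip_force" is the grip in N (left out, the last holds). Time passes only in rows, so rows that repeat a pose let the fingers close. It gives the time, the measured TCP pose, the force, the opening and the grip force at its end, in the units of the state.
- r.sense(): the state, without advancing time (a new reading comes with each control period).
- r.camera(name): name is "scene" or "top" or "wrist"; returns a dict with "image" (384x512x3 uint8, red, green, blue), "K" (3x3 intrinsics, pixels), "xyz" and "rotation" of the camera in the world. Camera axes: x right, y up, looking along -z (the intrinsics and any distortion apply to the point x, -y, -z); pixel columns grow to the right and rows downward; lengths in mm; the calibration is good to about 2 mm. The wrist camera is an equidistant fisheye: a pixel r from the principal point sees the ray r / f radians off the axis. A picture is of the moment at which its call begins. There is no depth.
- r.sign_off(): hands the job in; it is judged then, once.
The state is a dict: "time_s": time; "qpos": joint angles; "qd": joint speeds; "joint_torque": joint torques, N m; "position": TCP position; "tcp_rot": TCP orientation; "wrist_force": force on the tool from outside, world axes, zero at the start; "ft_torque": the same for the moment, N m; "gripper_width": finger opening in mm; "gripper_force": force on a finger pad.
Only numpy, scipy, OpenCV 4.12 (cv2) and the standard library are available. Lean on these libraries where they do the work, as an engineer would, in place of code of your own. Each camera call takes 0.05 s, during which the arm holds its last target. There are 200 camera calls.

### The job

First push the drying stand's tray round on its pin until it rests against the red stop post. Then take the skewer by its wooden handle, thread it through all three napkin rings while they stand in the rack, lift them off together, and lay the skewer in the stand's two blue forks, with the guard just outside the fork at the tray's free end and the tip past the fork by the pin, so that the rings hang between the forks; let go. Touch the rings only with the skewer, and leave the cup, bowl and jar where they stand.

Things in the scene. Friction and masses are not known exactly. Their poses are not given: they have to be found in the camera images.
- stand: Fixed foot of the drying stand. Origin on the bench at the centre of the vertical brass pivot pin (14 mm across, 30 mm high). Its x axis (level) is the direction that the tray's x axis has when the tray is home. The red stop post (12 mm across, 28 mm high) stands at x = -90, y = +31.5 mm.
- tray (a joint): Swing of the white drip tray about the pin, rad: 0 = home against the stop post (hard end), positive = swung away, anticlockwise from above; starts at 0.45 to 0.75. Stays where left; 1 to 2 N at its free end moves it. In its frame (origin at the pin on the bench, x from free end towards the pin) it spans x -185 to +25, y -25 to +25, z 4 to 18 mm; push it home on its -y side.
- fork_near (a point): Where the rod's axis lies when the skewer rests in the fork at the tray's free end (tray x = -160, y = 0, z = 63 mm). Axes are the tray's: x towards the pin, z up. Each fork is a blue Y, 8 mm thick, in the plane across x: stem up to z = 48 mm, prongs from there out to y = -17 and +17 mm, tops at 82 mm.
- fork_far (a point): The same point for the fork near the pin, 130 mm further along x.
- rack: Fixed white rack on a grey foot 110 x 80 mm. Origin on the bench under its middle, x level along the row of rings, z up. Three slots 16 mm wide at x = -26, 0, +26 mm hold the rings on edge, hole axes along x, in line at y = 0, z = 115 mm. Slot walls (10 mm; row ends at x = -44, +44) are 102 mm high in the middle (y within 15 mm), 133 mm beyond, out to y = 30. Rings lift out upwards.
- ring_a: Red napkin ring, outside 44 mm, hole 26 mm, 14 mm wide, 25 g. Origin at its centre, x along the hole's axis. It stands in the slot at x = -26 mm of the rack, the first one met when threading along the rack's +x.
- ring_b: Yellow napkin ring, same size, in the middle slot.
- ring_c: Green napkin ring, same size, in the slot at x = +26 mm.
- skewer: Loose, 75 g, level in a low grey rest, rod axis 45 mm above the bench. Origin on the rod axis at the guard's front face; x towards the tip, z up. Rod 7 mm thick, x = 0 to 180 mm; guard disc 28 mm across, x = -6 to 0; flat-sided wooden handle x = -90 to -6, 18 wide (y), 22 high (z). Held by the rest at x = -90 to -76 (lips 42 mm high) and at x = 120; free between, above a 4 mm base plate.
- rod_tip (a point): Tip of the skewer's rod, 180 mm from the guard.
- teacup: Blue cup, 72 mm across, 62 mm high, not to be moved. Origin at the centre of its underside.
- bowl: White bowl, 110 mm across, 50 mm high, not to be moved. Origin at the centre of its underside.
- sauce_jar: Amber jar, 54 mm across, 70 mm high, not to be moved. Origin at the centre of its underside.
Not all that is in view belongs to the job. What is shaped like the stand but orange or pink is not meant.

How it is judged:
By the outcome, as a careful person would: the job done as asked, in the order asked, and still so for the second after the job is handed in, with the robot touching nothing.
It also fails if it takes over 64 s, if anything falls off the work surface, if the arm or the gripper's body presses on something with over 40 N, if the wrist force passes 120 N, or if a joint passes its speed limit or range.

## Working session

There is one attempt and no reset: what is moved stays moved. The work goes in short steps, Python scripts to look and compute and a tool call to move; the robot and the scene stay as the last step left them, time stands still between calls to the robot, and variables do not carry over. Pictures are saved under pics/ and viewed, at most 10 in all, crops included, and the job is handed in when it is done.

Besides the shell and the picture viewer there is one more tool, called after "Request:" in YAML: its name, and indented under it one key for each argument. arm_command: Moves the arm, as the interface text tells. Its arguments: {"type":"object","properties":{"deltas":{"type":"array","items":{"type":"array","items":{"type":"number"}}},"grip_force":{"type":"number"}},"required":["deltas"]}

```bash
ls; mkdir -p pics; python3 - <<'E'
from station import r
import cv2,numpy as np
for n in("scene","top"):
    c=r.camera(n); cv2.imwrite(f"pics/{n}0.png",c["image"][:,:,::-1]); print(n,c["K"],c["xyz"],c["rotation"])
a=[cv2.imread(f"pics/{n}0.png") for n in("scene","top")]
s=r.sense();print(s["time_s"],s["position"],s["tcp_rot"],s["gripper_width"])
E
```

```text
pics
scene [[475.09783246   0.         252.5858679 ]
 [  0.         475.09783246 197.9719047 ]
 [  0.           0.           1.        ]] [1165.69927216  723.71784977  933.66368137] [0.86815053 0.00787162 2.35131971]
top [[434.93687325   0.         256.11551016]
 [  0.         434.93687325 190.47516994]
 [  0.           0.           1.        ]] [ 153.0208937     5.72674626 1581.26357916] [ 0.2153828   0.00457346 -1.4996555 ]
0.1 [ 167.42878124 -653.47726908  230.51567784] [-3.14006616e+00  8.11352587e-05  2.50837833e-01] 85.53540262380962
```

View pics/scene0.png

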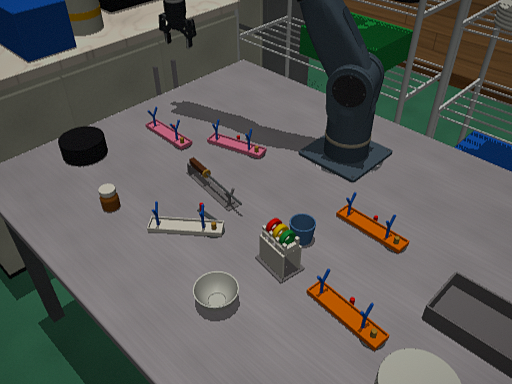

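View pics/top0.png

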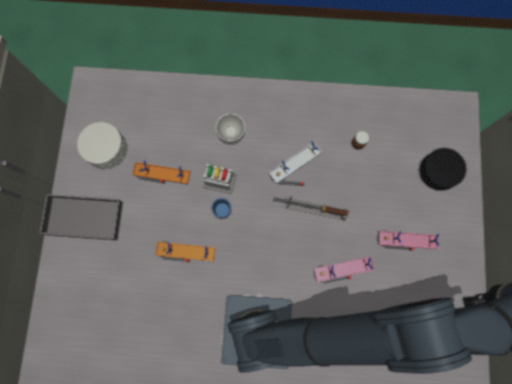

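The scene view shows the white stand at about (187,226), its free-end fork at (157,213), the pin at (213,226), the skewer handle at (198,168), the rack at (280,250) and the cup at (302,229). In the top view the stand is at (295,162), the skewer runs from (275,200) to (347,212) and the rack is at (218,177).

```bash
cat > h.py <<'E'
import numpy as np,cv2
from scipy.spatial.transform import Rotation as R
def ray(c,px):
    K=np.array(c["K"]);px=np.asarray(px,float)
    a=(px[0]-K[0,2])/K[0,0];b=(px[1]-K[1,2])/K[1,1]
    if c.get("fish"):
        t=np.hypot(a,b);s=np.sin(t)/t if t>1e-9 else 1;d=np.array([a*s,-b*s,-np.cos(t)])
    else: d=np.array([a,-b,-1.])
    d=R.from_euler('xyz',c["rotation"]).as_matrix()@d
    return np.array(c["xyz"]),d/np.linalg.norm(d)
def plane(c,px,z):
    o,d=ray(c,px);return o+d*(z-o[2])/d[2]
def tri(c1,p1,c2,p2):
    o,d=ray(c1,p1);q,e=ray(c2,p2)
    s=np.linalg.lstsq(np.c_[d,-e],q-o,rcond=None)[0]
    a=o+d*s[0];b=q+e*s[1];return (a+b)/2,np.linalg.norm(a-b)
def proj(c,P):
    K=np.array(c["K"]);v=R.from_euler('xyz',c["rotation"]).as_matrix().T@(np.asarray(P,float)-c["xyz"])
    x,y,z=v[0],-v[1],-v[2]
    if c.get("fish"):
        h=np.hypot(x,y);t=np.arctan2(h,z);a,b=x/h*t,y/h*t
    else:a,b=x/z,y/z
    return np.array([K[0,0]*a+K[0,2],K[1,1]*b+K[1,2]])
def blobs(img,lo,hi,amin=4):
    m=cv2.inRange(cv2.cvtColor(img,cv2.COLOR_RGB2HSV),np.array(lo),np.array(hi))
    n,l,s,ce=cv2.connectedComponentsWithStats(m)
    return [(ce[i].round(1),s[i].tolist()) for i in range(1,n) if s[i,4]>=amin],l
def get(n):
    from station import r
    c=r.camera(n);c["fish"]=n=="wrist";return c
E
python3 - <<'E'
from h import *
col={"red":((0,150,80),(6,255,255)),"red2":((174,150,80),(180,255,255)),"yel":((22,150,80),(33,255,255)),"grn":((45,120,50),(75,255,255)),"blue":((105,120,50),(122,255,255)),"wood":((6,120,40),(18,230,170))}
box={"scene":(130,150,330,320),"top":(195,100,370,230)}
for n in("scene","top"):
    c=get(n);x0,y0,x1,y1=box[n]
    for k,v in col.items():
        for ce,s in blobs(c["image"],*v)[0]:
            if x0<ce[0]<x1 and y0<ce[1]<y1:print(n,k,ce,s)
    cv2.imwrite(f"pics/{n}1.png",cv2.resize(c["image"][y0:y1,x0:x1,::-1],None,fx=4,fy=4,interpolation=cv2.INTER_CUBIC)[:,:800])
    if n=="top":
        for nm,p,z in(("tray c",(295,162),18),("rack",(219,178),115),("hand",(335,210),45),("tip",(276,200),45),("cup",(222,209),50),("bowl",(230,128),50),("jar",(361,140),70)):print(nm,plane(c,p,z).round())
E
```

```text
scene red [200.  205.9] [199, 203, 3, 8, 10]
scene red [271.7 223.3] [266, 218, 15, 13, 78]
scene yel [278.9 229.5] [273, 224, 15, 13, 105]
scene grn [286.9 236.3] [280, 230, 15, 14, 131]
scene blue [155.9 211.6] [152, 201, 7, 24, 68]
scene blue [202.  214.9] [199, 204, 6, 24, 68]
scene blue [302.7 227.3] [290, 214, 26, 31, 420]
scene blue [323.  279.5] [317, 269, 13, 24, 89]
scene wood [197.5 164.1] [190, 158, 16, 13, 78]
scene wood [327.5 310.5] [326, 309, 4, 4, 4]
top red [224. 174.] [223, 170, 3, 9, 21]
top yel [216.8 172.4] [215, 168, 4, 10, 20]
top grn [209.6 170.6] [208, 167, 4, 9, 20]
top wood [356.5 144.6] [353, 141, 10, 7, 32]
top wood [333.5 210.2] [323, 207, 23, 7, 72]
tray c [ 612. -100.   18.]
rack [508. 167. 115.]
hand [ 436. -250.   45.]
tip [458. -37.  45.]
cup [411. 153.  50.]
bowl [717. 150.  50.]
jar [ 697. -332.   70.]
```

View pics/top1.png

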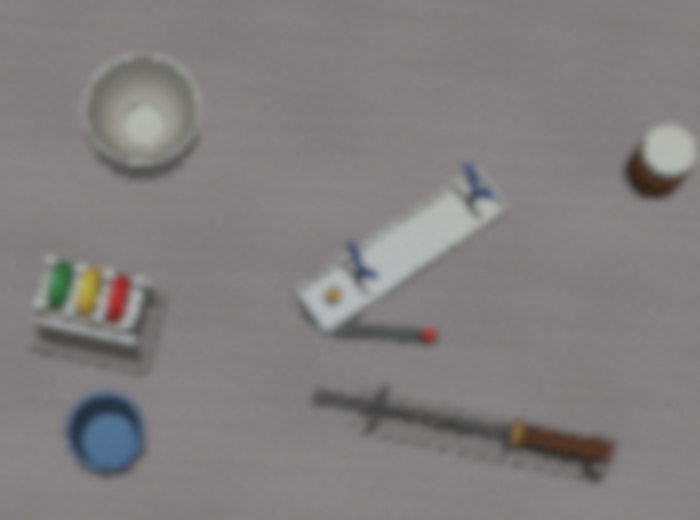

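The top crop shows, at 4x from (195,100), the pin at (333,295), the red post top at (429,336), the free-end fork at (477,185), the handle from (612,450) to (517,434) and the tip at (316,398). The tray has to swing towards the robot.

```bash
python3 - <<'E'
from h import *
t=get("top");s=get("scene")
T=lambda x,y:(195+x/4-.4,100+y/4-.4)
pin=plane(t,T(333,295),30);post=plane(t,T(429,336),28)
print("pin",pin,"post",post)
print("pin tri",tri(t,T(333,295),s,(213,224)),"post tri",tri(t,T(429,336),s,(200.5,204)))
v=(post-pin)[:2];yaw=np.arctan2(v[1],v[0])-np.arctan2(31.5,-90);print(np.linalg.norm(v),"stand yaw",yaw)
e=plane(t,T(490,190),18);d=pin-e;print("end",e,"tray yaw",np.arctan2(d[1],d[0]),"dq",np.arctan2(d[1],d[0])-yaw)
a,b=plane(t,T(612,450),45),plane(t,T(517,434),45);tip=plane(t,T(316,398),45)
print("skewer",a,b,tip,np.arctan2(*(tip-a)[[1,0]]))
print("guard tri",tri(t,T(517,434),s,(207,176)))
for n,p,q in(("a",(224,174),(271.7,223.3)),("b",(216.8,172.4),(278.9,229.5)),("c",(209.6,170.6),(286.9,236.3))):print(n,tri(t,p,s,q), plane(t,p,137))
E
```

```text
pin [561.03083892 -38.31313001  30.        ] post [ 528.96916096 -128.47885156   28.        ]
pin tri (array([563.02900444, -38.56433044,  22.54345477]), np.float64(0.10615863581574582)) post tri (array([ 530.87708177, -129.36331053,   21.33344007]), np.float64(0.8313892014679714))
95.69643951274918 stand yaw -4.717356774429664
end [ 676.19502359 -179.63713829   18.        ] tray yaw 2.254553643875314 dq 6.971910418304978
skewer [ 431.78305823 -295.10250747   45.        ] [ 440.32337891 -209.95590341   45.        ] [460.48512879 -28.41372496  45.        ] 1.4635851554594614
guard tri (array([ 440.17957353, -209.02482251,   32.92314742]), np.float64(6.938534121362647))
a (array([523.17210642, 148.54373176, 120.97561298]), np.float64(4.5562476452050875)) [517.68858096 148.73359204 137.        ]
b (array([526.78539364, 174.81137721, 119.97454084]), np.float64(2.6812149434327663)) [521.60799199 173.88352444 137.        ]
c (array([530.68207684, 202.05081325, 118.53385609]), np.float64(1.0892282884732298)) [526.2417936 199.1449992 137.       ]
```

Request:
arm_command:
  deltas:
    - [0,0,-0.6,298,-209,-50,0]
    - [0,0,-0.6,298,-209,-50,0]
    - [0,0,-0.6,298,-209,-50,0]
    - [0,0,-0.6,298,-209,-50,0]
    - [0,0,-0.6,298,-209,-50,0]
    - [0,0,-0.6,298,-209,-50,0]
    - [0,0,-0.6,298,-209,-50,0]
    - [0,0,-0.6,298,-209,-50,0]

```text
time_s: 0.97
position: [383.2, -401.5, 277.1]
tcp_rot: [3.141, 0.0, 0.851]
wrist_force: [1.0, -1.1, 0.1]
gripper_width: -0.2
gripper_force: 0.0
```

Request:
arm_command:
  deltas:
    - [0,0,-0.55,380,-12,-13,0]
    - [0,0,-0.55,380,-12,-13,0]
    - [0,0,-0.55,380,-12,-13,0]
    - [0,0,-0.55,380,-12,-13,0]
    - [0,0,-0.55,380,-12,-13,0]
    - [0,0,-0.55,380,-12,-13,0]
    - [0,0,-0.55,380,-12,-13,0]
    - [0,0,-0.55,380,-12,-13,0]

```text
time_s: 1.63
position: [595.0, -144.3, 288.3]
tcp_rot: [3.141, 0.0, 1.4]
wrist_force: [1.4, -0.4, -0.1]
gripper_width: 0.1
gripper_force: 0.0
```

```bash
python3 - <<'E'
from h import *
from station import r
c=get("wrist");cv2.imwrite("pics/w1.png",c["image"][:,:,::-1]);print(c["K"],c["xyz"],c["rotation"],r.sense()["position"],r.sense()["tcp_rot"])
import pickle;pickle.dump(c,open("w1.pkl","wb"))
for n,p in(("pin",(561,-38,30)),("post",(529,-128,28)),("a",(432,-295,45)),("g",(440,-210,45)),("tip",(460,-28,45)),("ring",(522,174,115))):print(n,proj(c,p).round())
E
```

```text
[[297.31863964   0.         253.70822338]
 [  0.         297.31863964 187.43258184]
 [  0.           0.           1.        ]] [605.77345792 -78.22811077 429.65736205] [-0.26370987 -0.00174182 -0.17037174] [ 599.87120219 -134.35200677  288.37802472] [ 3.1388091  -0.00665944  1.41044232]
pin [215.  86.]
post [204. 155.]
a [167. 274.]
g [156. 224.]
tip [139.  95.]
ring [148. -72.]
```

View pics/w1.png

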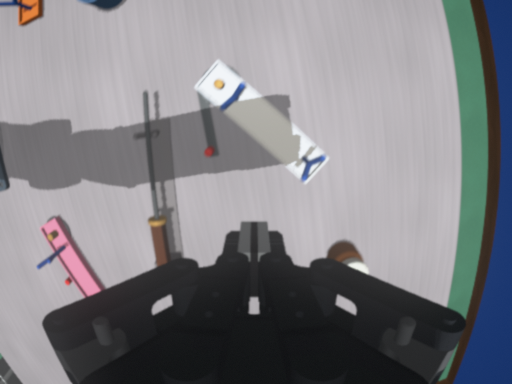

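The settled-arm prediction agrees within about 5 px. The wrist view shows the pin at (219,84), the post at (209,151), the free fork at (313,166), the rod tip at (146,93) and the guard at (158,220). I'll go down on the far side of the tray with the fingers shut.

Request:
arm_command:
  deltas:
    - [0,0,0,71,57,0,0]
    - [0,0,0,71,57,0,0]
    - [0,0,0,71,57,40,0]
    - [0,0,0,71,57,80,0]
    - [0,0,0,71,57,120,0]
    - [0,0,0,71,57,160,0]
    - [0,0,0,71,57,200,0]
    - [0,0,0,71,57,200,0]

```text
time_s: 2.35
position: [657.2, -85.8, 80.2]
tcp_rot: [-3.129, 0.001, 1.401]
wrist_force: [-1.4, -0.4, -1.6]
gripper_width: 0.0
gripper_force: 0.0
```

```bash
cat > st.py <<'E'
from h import *
from station import r
def look(name=None):
    c=get("wrist"); s=r.sense()
    print("t",s["time_s"],"pos",np.round(s["position"],1),"rot",np.round(s["tcp_rot"],3),"F",np.round(s["wrist_force"],1))
    if name: cv2.imwrite(name,c["image"][:,:,::-1])
    return c
E
python3 - <<'E'
from st import *
c=look("pics/w2.png")
for n,p in(("pin",(561,-38,30)),("post",(529,-128,28))):print(n,proj(c,p).round())
E
```

```text
t 2.4 pos [659.3 -85.7  84.4] rot [-3.134e+00  1.000e-03  1.401e+00] F [ 0.7 -0.7  1.6]
pin [111. 166.]
post [112. 277.]
```

View pics/w2.png

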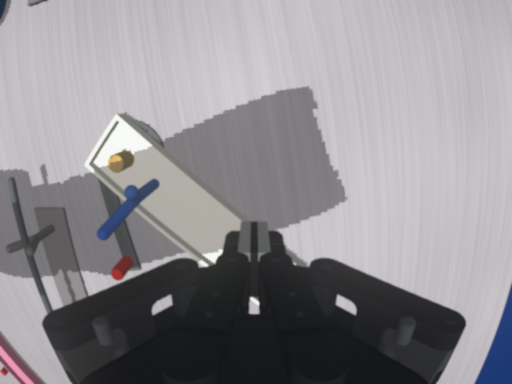

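The wrist view shows the pin top at (113,164) and the post top at (115,273), as predicted. The tray's far edge passes just in front of the fingers, so I'll clear it by another 10 mm and go down.

Request:
arm_command:
  deltas:
    - [0,0,0,10,10,0,0]
    - [0,0,0,10,10,20,0]
    - [0,0,0,10,10,45,0]
    - [0,0,0,10,10,72,0]
    - [0,0,0,10,10,74,0]

```text
time_s: 2.82
position: [672.9, -77.6, 12.9]
tcp_rot: [-3.139, 0.001, 1.401]
wrist_force: [-0.3, -0.9, -0.4]
gripper_width: -0.1
gripper_force: 0.0
```

Request:
arm_command:
  deltas:
    - [0,0,0,-11,-9,2,0]
    - [0,0,0,-22,-18,2,0]
    - [0,0,0,-33,-27,2,0]
    - [0,0,0,-42,-35,2,0]
    - [0,0,0,-50,-42,2,0]
    - [0,0,0,-57,-48,2,0]
    - [0,0,0,-63,-54,2,0]
    - [0,0,0,-65,-57,2,0]

```text
time_s: 3.48
position: [605.7, -133.1, 12.6]
tcp_rot: [-3.141, 0.001, 1.4]
wrist_force: [2.0, 0.4, 0.7]
gripper_width: 0.1
gripper_force: 0.9
```

Request:
arm_command:
  deltas:
    - [0,0,0,0,-1,0,0]
    - [0,0,0,0,-2,0,0]
    - [0,0,0,0,-3,0,0]

```text
time_s: 3.73
position: [603.8, -131.2, 11.9]
tcp_rot: [3.142, 0.0, 1.401]
wrist_force: [2.2, -0.8, 0.2]
gripper_width: 0.1
gripper_force: 1.0
```

Request:
arm_command:
  deltas:
    - [0,0,0,0,-1,0,0]
    - [0,0,0,0,-2,0,0]
    - [0,0,0,0,-3,0,0]
    - [0,0,0,0,-4,0,0]

```text
time_s: 4.07
position: [599.7, -130.4, 11.9]
tcp_rot: [-3.141, -0.0, 1.401]
wrist_force: [1.8, -1.8, 0.2]
gripper_width: 0.1
gripper_force: 1.0
```

Request:
arm_command:
  deltas:
    - [0,0,0,0,-1,0,0]
    - [0,0,0,0,-2,0,0]
    - [0,0,0,0,-3,0,0]
    - [0,0,0,0,-4,0,0]

```text
time_s: 4.4
position: [596.7, -130.1, 12.2]
tcp_rot: [3.14, -0.0, 1.401]
wrist_force: [7.2, -2.0, -4.8]
gripper_width: -0.1
gripper_force: 3.5
```

Request:
arm_command:
  deltas:
    - [0,0,0,0,-1,0,0]
    - [0,0,0,0,-2,0,0]
    - [0,0,0,0,-2,0,0]

```text
time_s: 4.65
position: [596.5, -129.8, 12.5]
tcp_rot: [3.136, -0.001, 1.401]
wrist_force: [10.5, -2.9, -6.3]
gripper_width: -0.2
gripper_force: 4.9
```

The tray is stopped: the position holds at x = 596.5 while the force rises. I'll back off, rise and look.

Request:
arm_command:
  deltas:
    - [0,0,0,0,12,0,0]
    - [0,0,0,0,25,0,0]
    - [0,0,0,0,30,-40,0]
    - [0,0,0,0,30,-80,0]
    - [0,0,0,-30,0,-120,30]
    - [0,0,0,-60,-40,-160,85]
    - [0,0,0,-70,-60,-190,85]
    - [0,0,0,-70,-60,-190,85]

```text
time_s: 5.32
position: [520.1, -189.1, 203.5]
tcp_rot: [-3.14, 0.001, 1.4]
wrist_force: [1.1, -0.7, 0.7]
gripper_width: 48.3
gripper_force: 0.0
```

Request:
arm_command:
  deltas:
    - [0,0,0,-30,-40,-40,85]
    - [0,0,0,-30,-60,-80,85]
    - [0,0,0,-30,-60,-80,85]
    - [0,0,0,-30,-60,-80,85]
    - [0,0,0,-30,-60,-80,85]

```text
time_s: 5.73
position: [458.0, -207.9, 283.1]
tcp_rot: [3.14, 0.001, 1.4]
wrist_force: [0.5, -0.7, -1.1]
gripper_width: 85.0
gripper_force: 0.0
```

```bash
python3 - <<'E'
from st import *
import pickle
c=look("pics/w3.png");pickle.dump(c,open("w3.pkl","wb"))
for n,p in(("pin",(561,-38,30)),("post",(529,-128,28)),("guard",(440,-210,45)),("tip",(460,-28,45)),("forkn",(561,-198,63))):print(n,proj(c,p).round())
cv2.imwrite("pics/w3z.png",cv2.resize(c["image"][:,:,::-1],(800,600),interpolation=cv2.INTER_CUBIC))
E
```

```text
t 5.7833 pos [ 458.2 -207.5  281.9] rot [-3.141  0.     1.401] F [-1.  -0.5 -0.4]
pin [308.  24.]
post [296.  92.]
guard [240. 165.]
tip [231.  25.]
forkn [333. 142.]
```

View pics/w3z.png

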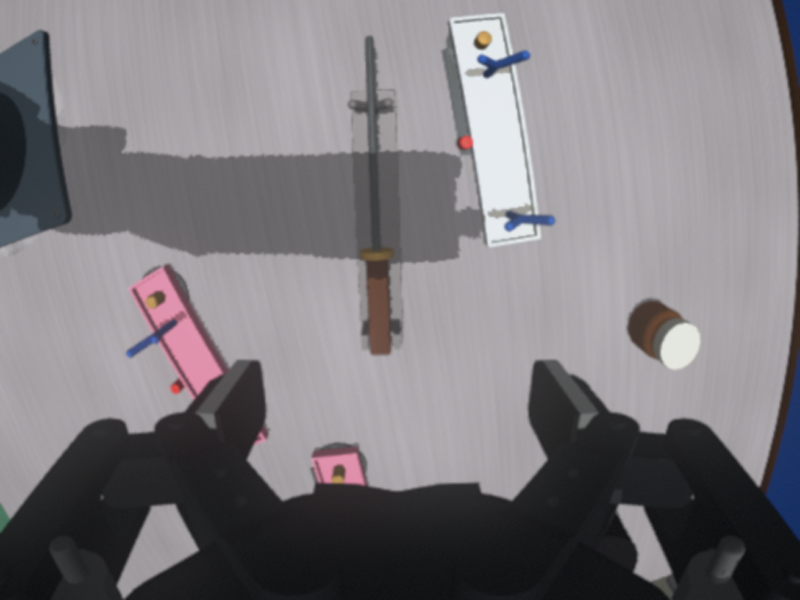

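The tray now rests against the red post, at (465,143) in the 1.56x view. The pin is at (484,38), the near fork's prong tops at (513,226) and (551,219), the far fork's at (484,60) and (526,55), the guard front at (376,249), the handle end at (380,353) and the tip at (370,38).

```bash
python3 - <<'E'
from st import *
import pickle
c=pickle.load(open("w3.pkl","rb"));t=get("top")
Z=lambda x,y:(x/1.5625-.2,y/1.5625-.2)
T=lambda x,y:(195+x/4-.4,100+y/4-.4)
P={}
for n,p,z in(("pin",(484,38),30),("post",(465,142),28),("hend",(380,353),56),("guard",(376,249),45),("tip",(370,38),45)):
    P[n]=plane(c,Z(*p),z);print(n,P[n].round(1))
for n,a,b in(("near",(511,226),(551,219)),("far",(484,60),(526,55))):
    A,B=plane(c,Z(*a),82),plane(c,Z(*b),82);print(n,A.round(1),B.round(1),((A+B)/2).round(1)); P[n]=(A+B)/2
d=P["tip"]-P["guard"];print("skew yaw",np.arctan2(d[1],d[0]),np.linalg.norm(d))
d=P["far"]-P["near"];print("stand yaw",np.arctan2(d[1],d[0]),np.linalg.norm(d))
for n,q in(("tip",(316,398)),("guard",(517,434)),("hend",(612,450))):
    w={"tip":(370,38),"guard":(376,249),"hend":(380,353)}[n];print("tri",n,tri(c,Z(*w),t,T(*q)))
E
```

```text
pin [563.2 -38.1  30. ]
post [ 531.1 -127.    28. ]
hend [ 429.7 -290.1   56. ]
guard [ 441.9 -202.9   45. ]
tip [467.4 -28.6  45. ]
near [ 547.9 -196.2   82. ] [ 580.4 -195.5   82. ] [ 564.2 -195.9   82. ]
far [547.4 -69.1  82. ] [580.5 -68.1  82. ] [564.  -68.6  82. ]
skew yaw 1.4252597763735448 176.2039632385766
stand yaw 1.5723390196324676 127.25674952296747
tri tip (array([465.01353658, -27.14199132,  34.70338259]), np.float64(5.705165040841304))
tri guard (array([ 441.51581561, -207.69820754,   36.65361808]), np.float64(6.814653240123682))
tri hend (array([ 429.83796104, -292.80057854,   51.82332652]), np.float64(2.3138927416549913))
```

Request:
arm_command:
  deltas:
    - [0,0,-0.03,-24,-8,30,85]
    - [0,0,-0.03,-48,-15,60,85]
    - [0,0,-0.03,-48,-15,100,85]
    - [0,0,-0.03,-48,-15,140,85]
    - [0,0,-0.03,-48,-15,150,85]
    - [0,0,-0.03,-48,-15,150,85]
    - [0,0,-0.03,-48,-15,150,85]

```text
time_s: 6.42
position: [436.3, -251.8, 132.1]
tcp_rot: [-3.14, -0.001, 1.432]
wrist_force: [0.6, -0.1, 0.4]
gripper_width: 85.0
gripper_force: 0.0
```

```bash
python3 - <<'E'
from st import *
import pickle
c=look();pickle.dump(c,open("w4.pkl","wb"))
cv2.imwrite("pics/w4z.png",cv2.resize(c["image"][:,:,::-1],(800,600),interpolation=cv2.INTER_CUBIC))
E
```

```text
t 6.4667 pos [ 436.9 -252.3  133.2] rot [ 3.14  -0.     1.432] F [ 0.4 -0.4  0.7]
```

View pics/w4z.png

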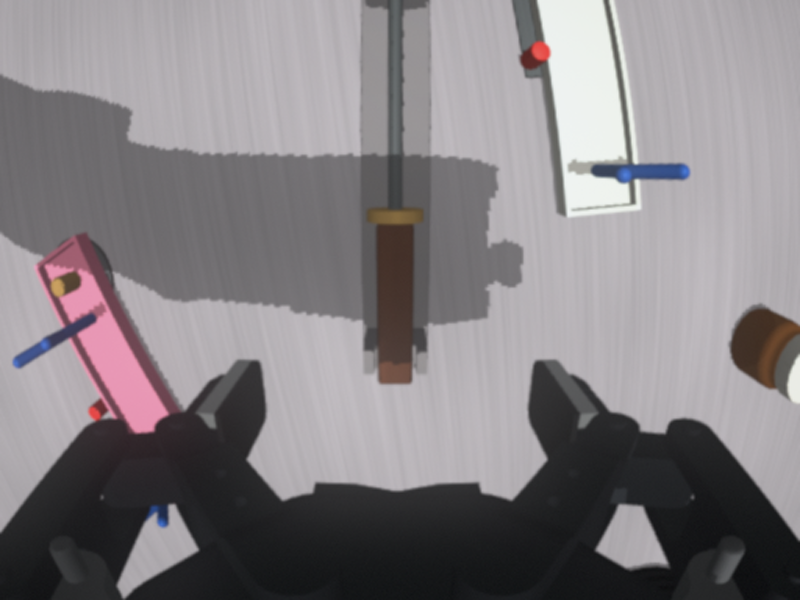

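The handle runs straight up the picture and is centred between the fingers, with the guard front at (395,209) and the handle's rear end at (395,383).

```bash
python3 - <<'E'
from st import *
import pickle
a=pickle.load(open("w3.pkl","rb"));b=pickle.load(open("w4.pkl","rb"))
Z=lambda x,y:(x/1.5625-.2,y/1.5625-.2)
for n,p,q in(("guard",(376,249),(395,209)),("hend",(380,353),(395,383)),("near-",(511,226),(625,175)),("near+",(551,219),(686,172))):print(n,tri(a,Z(*p),b,Z(*q)))
print(plane(b,Z(395,209),45),plane(b,Z(395,383),56))
E
```

```text
guard (array([ 441.45254366, -204.58600154,   35.66352616]), np.float64(0.5873329623500095))
hend (array([ 430.624361  , -285.74987716,   67.04483445]), np.float64(0.44550291513797285))
near- (array([ 549.5586731 , -197.37372802,   74.78771394]), np.float64(0.03783770799363429))
near+ (array([ 581.33799869, -196.57416826,   79.94575891]), np.float64(1.6054518405214453))
[ 441.83114829 -204.00486198   45.        ] [ 429.63130673 -291.21702673   56.        ]
```

Request:
arm_command:
  deltas:
    - [0,0,0,0,1,40,85]
    - [0,0,0,0,1,80,85]
    - [0,0,0,0,1,106,85]
    - [0,0,0,0,1,106,85]
    - [0,0,0,0,1,106,0]
    - [0,0,0,0,1,106,0]
    - [0,0,0,0,1,106,0]
    - [0,0,0,0,1,106,0]
  grip_force: 60

```text
time_s: 7.13
position: [437.9, -253.4, 28.0]
tcp_rot: [3.138, 0.001, 1.431]
wrist_force: [-0.5, 0.7, 0.0]
gripper_width: 38.0
gripper_force: 0.0
```

Request:
arm_command:
  deltas:
    - [0,0,0,0,0,0,0]
    - [0,0,0,0,0,0,0]
    - [0,0,0,0,0,0,0]

```text
time_s: 7.38
position: [437.0, -253.1, 27.2]
tcp_rot: [3.14, 0.001, 1.431]
wrist_force: [-1.7, 0.9, 11.1]
gripper_width: 17.4
gripper_force: 58.3
```

Request:
arm_command:
  deltas:
    - [0,0,0,0,0,-10,0]
    - [0,0,0,0,0,-30,0]
    - [0,0,0,0,0,-60,0]
    - [0,0,0,0,0,-95,0]
    - [0,0,0,0,0,-130,0]
    - [0,0,0,15,0,-170,0]
    - [0,0,0,35,0,-205,0]
    - [0,0,0,60,0,-240,0]

```text
time_s: 8.05
position: [444.3, -194.0, 267.9]
tcp_rot: [3.141, 0.0, 1.429]
wrist_force: [1.3, 0.5, -0.6]
gripper_width: 17.1
gripper_force: 58.6
```

Request:
arm_command:
  deltas:
    - [0,0,0,35,0,-15,0]
    - [0,0,0,70,0,-32,0]
    - [0,0,0,105,0,-32,0]
    - [0,0,0,140,0,-32,0]
    - [0,0,0,170,-2,-32,0]
    - [0,0,0,190,-5,-32,0]
    - [0,0,0,190,-5,-32,0]
    - [0,0,0,190,-5,-32,0]

```text
time_s: 8.72
position: [466.0, -4.2, 297.6]
tcp_rot: [3.141, 0.0, 1.434]
wrist_force: [-0.7, -0.7, -1.7]
gripper_width: 17.2
gripper_force: 58.7
```

Request:
arm_command:
  deltas:
    - [0,0,0,0,0,0,0]
    - [0,0,0,0,0,0,0]

```text
time_s: 8.88
position: [466.3, -6.6, 297.1]
tcp_rot: [-3.141, 0.001, 1.429]
wrist_force: [-0.3, -0.7, -1.0]
gripper_width: 17.0
gripper_force: 58.7
```

```bash
python3 - <<'E'
from st import *
import pickle
c=look();pickle.dump(c,open("w5.pkl","wb"))
cv2.imwrite("pics/w5z.png",cv2.resize(c["image"][:,:,::-1],(800,600),interpolation=cv2.INTER_CUBIC))
E
```

```text
t 8.9333 pos [466.3  -6.5 297. ] rot [-3.141  0.     1.429] F [ 0.5 -0.2 -1.4]
```

View pics/w5z.png

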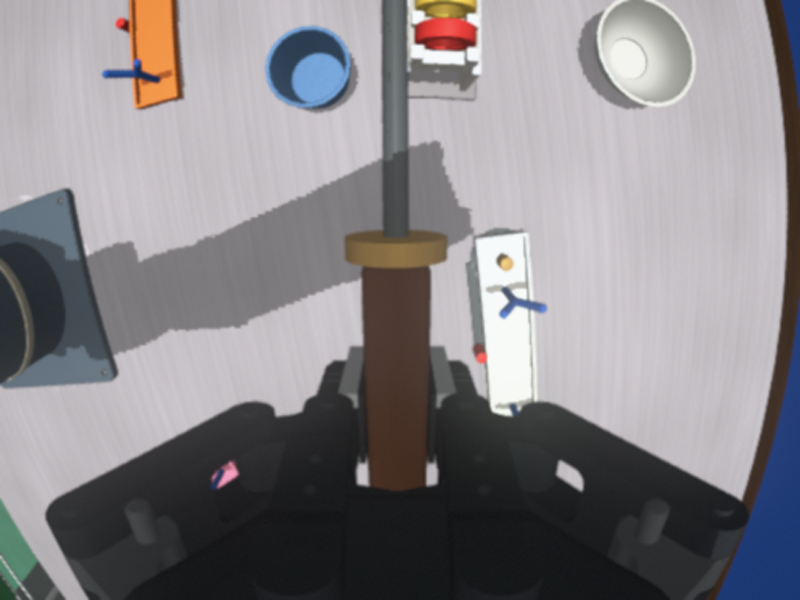

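The rod runs straight up the picture at column 396. The red ring is at (445,33) and the yellow at (445,5), both partly out of view, and the cup is at (310,68). I'll go 95 mm on and detect the rings by colour.

Request:
arm_command:
  deltas:
    - [0,0,0,35,-4,0,0]
    - [0,0,0,70,-8,0,0]
    - [0,0,0,95,-10,0,0]
    - [0,0,0,95,-10,0,0]
    - [0,0,0,95,-10,0,0]
    - [0,0,0,95,-10,0,0]

```text
time_s: 9.43
position: [469.9, 88.8, 296.8]
tcp_rot: [-3.141, 0.001, 1.429]
wrist_force: [0.7, 0.7, -1.0]
gripper_width: 16.9
gripper_force: 58.7
```

```bash
cat > rings.py <<'E'
from st import *
import pickle
c=look();pickle.dump(c,open("w6.pkl","wb"));im=c["image"]
P=[]
for k,(lo,hi) in {"red":((0,150,70),(8,255,255)),"yel":((22,150,70),(33,255,255)),"grn":((45,120,40),(80,255,255))}.items():
    bb,l=blobs(im,lo,hi,60)
    m=cv2.inRange(cv2.cvtColor(im,cv2.COLOR_RGB2HSV),np.array(lo),np.array(hi))
    for ce,s in bb:
        sub=np.argwhere(m[s[1]:s[1]+s[3],s[0]:s[0]+s[2]])[:,::-1]+[s[0],s[1]]
        print(k,ce,s, plane(c,ce,132).round(1))
s=r.sense()
Rm=R.from_euler('xyz',s["tcp_rot"]).as_matrix()
for d in(49,229):print("rod",d,proj(c,np.array(s["position"])+Rm@[d,0,-18]).round(1))
g=im[60:64].mean(0).mean(1);print(np.where(im[20].mean(1)<110)[0])
E
python3 rings.py; python3 -c "
import pickle,cv2
c=pickle.load(open('w6.pkl','rb'))
cv2.imwrite('pics/w6z.png',cv2.resize(c['image'][:200,160:360,::-1],(600,600),interpolation=cv2.INTER_CUBIC))"
```

```text
t 9.4833 pos [469.9  88.5 296.8] rot [-3.141e+00  1.000e-03  1.429e+00] F [ 0.1 -0.4 -1.1]
red [296.3 106.7] [280, 101, 33, 12, 324] [522.8 151.8 132. ]
grn [295.1  57.4] [278, 52, 36, 12, 365] [528.7 203.1 132. ]
rod 49 [254.7 152.6]
rod 229 [ 254.8 -164.2]
[ 84  85  86  87  88 110 111 112 113 114 245 246 247 248 249 250 255 256
 257 258 259 492 493 494 495 496 497 498 499 500 501 502 503 504 505 506
 507 508 509 510 511]
```

View pics/w6z.png

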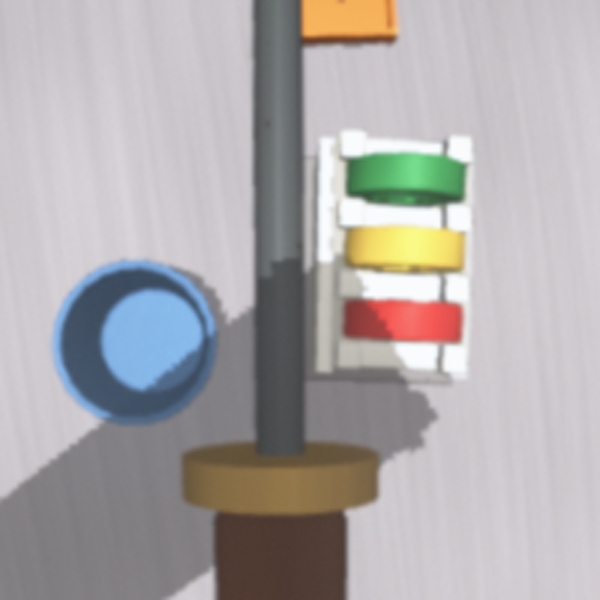

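The crop shows the red ring at (404,321), the yellow at (405,249) and the green at (405,179), standing nearly parallel to the rod, which is at X 280.

```bash
python3 - <<'E'
from st import *
import pickle
c=pickle.load(open("w6.pkl","rb"));t=get("top")
s=r.sense();Rm=R.from_euler('xyz',s["tcp_rot"]).as_matrix()
Q={"a":((404,321),(224,174)),"b":((405,249),(216.8,172.4)),"c":((405.5,179),(209.6,170.6))}
P={}
for k,(p,q) in Q.items():
    px=(160+p[0]/3-.3,p[1]/3-.3)
    P[k]=plane(c,px,122); print(k,P[k].round(1),plane(c,px,135).round(1),tri(c,px,t,q),"tool",(Rm.T@(P[k]-s["position"])).round(1))
d=P["c"]-P["a"];print(np.arctan2(d[1],d[0]),np.linalg.norm(d))
for Y in(20,60,140,440):
    px=(160+279/3-.3,Y/3);x=plane(c,px,s["position"][2]+18);print("rod",(Rm.T@(x-s["position"])).round(1))
E
```

```text
a [522.2 151.9 122. ] [520.4 152.  135. ] (array([523.903824  , 151.52322372, 111.38471023]), np.float64(0.7113195742079996)) tool [ 70.3  42.8 174.7]
b [526.  177.4 122. ] [524.1 176.5 135. ] (array([527.80212935, 177.46603609, 111.65399937]), np.float64(1.3769482920837575)) tool [ 96.1  42.9 174.7]
c [529.7 202.5 122. ] [527.6 200.6 135. ] (array([528.58840691, 200.9168621 , 128.39914166]), np.float64(1.2451445254251041)) tool [121.5  43.  174.7]
1.42313048030649 51.15936075772342
rod [111.5  -0.9 -18.1]
rod [105.3  -0.9 -18.1]
rod [ 93.5  -0.9 -18.1]
rod [ 51.6  -0.9 -18. ]
```

Request:
arm_command:
  deltas:
    - [0,0,0,-40,8,0,0]
    - [0,0,0,-80,16,0,0]
    - [0,0,0,-118,26,0,0]
    - [0,0,0,-154,36,0,0]
    - [0,0,0,-180,44,0,0]
    - [0,0,0,-193,44.5,15,0]
    - [0,0,0,-193,44.5,45,0]
    - [0,0,0,-193,44.5,60,0]

```text
time_s: 10.2
position: [485.6, -110.0, 234.8]
tcp_rot: [-3.14, 0.001, 1.426]
wrist_force: [-1.0, 1.0, -1.0]
gripper_width: 17.0
gripper_force: 58.6
```

Request:
arm_command:
  deltas:
    - [0,0,0,0,0,35,0]
    - [0,0,0,0,0,70,0]
    - [0,0,0,0,0,105,0]
    - [0,0,0,0,0,130,0]
    - [0,0,0,0,0,140,0]
    - [0,0,0,0,0,140,0]
    - [0,0,0,0,0,140,0]

```text
time_s: 10.78
position: [487.2, -107.7, 97.5]
tcp_rot: [3.142, 0.0, 1.43]
wrist_force: [-0.4, -0.4, 0.0]
gripper_width: 16.7
gripper_force: 58.6
```

```bash
python3 - <<'E'
from st import *
s=r.sense();print(s["position"],s["tcp_rot"])
Rm=R.from_euler('xyz',s["tcp_rot"]).as_matrix();tip=np.array(s["position"])+Rm@[229,-.9,-18];print("tip exp",tip)
import pickle
for n in("scene","top"):
    c=get(n);pickle.dump(c,open(n+"7.pkl","wb"));print(n,proj(c,tip),proj(c,tip-[0,50,0]),proj(c,(526,177,115)))
    if n=="scene":cv2.imwrite("pics/s7.png",cv2.resize(c["image"][150:280,170:340,::-1],None,fx=4.6,fy=4.6,interpolation=cv2.INTER_CUBIC))
E
```

```text
[ 487.23962225 -107.67040982   97.49427622] [3.14158379e+00 1.06627063e-04 1.42985497e+00]
tip exp [518.51747768 119.18722062 115.46985054]
scene [265.32335436 218.54651847] [251.33459831 209.40349092] [280.25847342 231.29919482]
top [232.96140088 175.89800142] [247.30253567 176.8739016 ] [216.60967002 172.72811761]
```

View pics/s7.png

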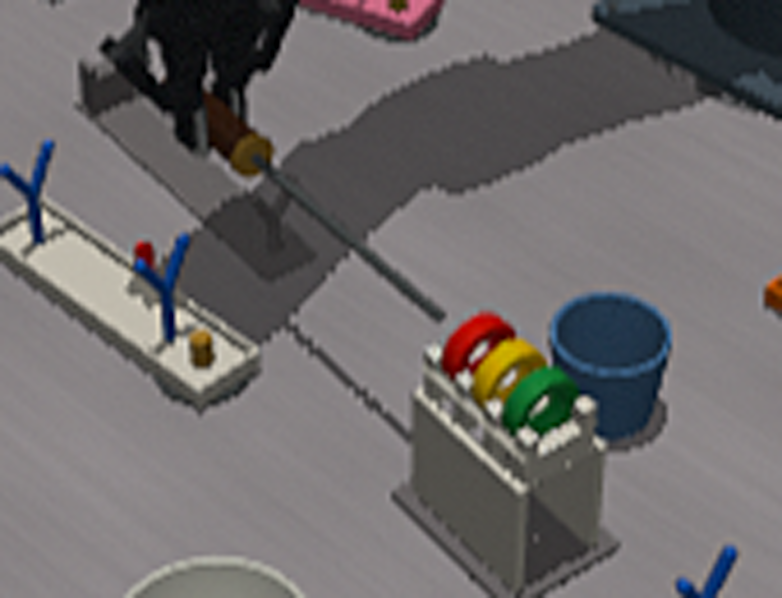

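The tip is at (440,317), where I predicted it, and the yellow ring's hole is at (510,372), also as predicted. I'll thread.

Request:
arm_command:
  deltas:
    - [0,0,0,15,0,0,0]
    - [0,0,0,30,0,0,0]
    - [0,0,0,45,0,0,0]
    - [0,0,0,60,0,0,0]
    - [0,0,0,75,0,0,0]
    - [0,0,0,85,0,0,0]

```text
time_s: 11.38
position: [500.1, -21.5, 98.7]
tcp_rot: [3.138, -0.001, 1.432]
wrist_force: [0.6, 0.1, -0.8]
gripper_width: 17.4
gripper_force: 58.7
```

Request:
arm_command:
  deltas:
    - [0,0,0,20,0,0,0]
    - [0,0,0,40,0,0,0]
    - [0,0,0,60,0,0,0]
    - [0,0,0,75,0,0,0]
    - [0,0,0,85,0,0,0]
    - [0,0,0,85,0,0,0]

```text
time_s: 11.88
position: [511.6, 63.6, 98.0]
tcp_rot: [3.14, -0.002, 1.433]
wrist_force: [-0.2, 0.3, -0.9]
gripper_width: 16.8
gripper_force: 58.7
```

```bash
python3 - <<'E'
from st import *
import pickle
c=look();s=r.sense();Rm=R.from_euler('xyz',s["tcp_rot"]).as_matrix();im=c["image"]
for k,(lo,hi) in {"red":((0,150,60),(8,255,255)),"yel":((22,150,60),(33,255,255)),"grn":((45,120,40),(80,255,255))}.items():
    for ce,st in blobs(im,lo,hi,30)[0]:print(k,ce,st,(Rm.T@(plane(c,ce,132)-s["position"])).round(1))
print("exp rod",[proj(c,np.array(s["position"])+Rm@[d,-.9,-18]).round() for d in(60,90,120)])
pickle.dump(c,open("w8.pkl","wb"))
E
```

```text
t 11.9333 pos [511.1  61.8  97.6] rot [ 3.14  -0.     1.432] F [-0.1 -0.8 -0.1]
red [251.5  53.2] [201, 30, 103, 48, 3914] [ 89.1  -1.  -34.4]
yel [253.6  10.3] [203, 0, 101, 26, 1872] [105.8  -0.3 -34.3]
exp rod [array([252., 130.]), array([252.,  58.]), array([252.,  -8.])]
```

Request:
arm_command:
  deltas:
    - [0,0,0,0,0,-4,0]
    - [0,0,0,0,0,-8,0]
    - [0,0,0,0,0,-11,0]
    - [0,0,0,0,0,-16,0]
    - [0,0,0,0,0,-23,0]
    - [0,0,0,0,0,-32,0]
    - [0,0,0,0,0,-42,0]
    - [0,0,0,0,0,-52,0]

```text
time_s: 12.6
position: [510.7, 61.2, 150.2]
tcp_rot: [3.141, -0.0, 1.431]
wrist_force: [0.6, -0.8, -2.0]
gripper_width: 16.8
gripper_force: 58.6
```

Request:
arm_command:
  deltas:
    - [0,0,0,0,0,-10,0]
    - [0,0,0,0,0,-20,0]
    - [0,0,0,0,0,-30,0]
    - [0,0,0,0,0,-40,0]
    - [0,0,0,0,0,-50,0]
    - [0,0,0,0,0,-58,0]
    - [0,0,0,0,0,-62,0]
    - [0,0,0,0,0,-62,0]

```text
time_s: 13.27
position: [511.2, 61.4, 212.0]
tcp_rot: [3.14, -0.0, 1.431]
wrist_force: [1.3, 0.7, -1.6]
gripper_width: 17.1
gripper_force: 58.6
```

```bash
cat > chk.py <<'E'
from st import *
import pickle
s=r.sense();Rm=R.from_euler('xyz',s["tcp_rot"]).as_matrix();p=np.array(s["position"])
print(p.round(1),np.round(s["tcp_rot"],3),np.round(s["wrist_force"],1))
cw=get("wrist");sc=get("scene");tp=get("top")
for nm,c,am in(("wrist",cw,30),("scene",sc,20),("top",tp,5)):
    for k,(lo,hi) in {"red":((0,150,60),(8,255,255)),"yel":((22,150,60),(33,255,255)),"grn":((45,120,40),(80,255,255))}.items():
        for ce,st in blobs(c["image"],lo,hi,am)[0]:
            e=proj(c,p+Rm@[118,-.9,-8])
            if np.hypot(*(ce-e))<(300 if nm=="wrist" else 45):print(nm,k,ce,st)
    print(nm,"exp rings",[proj(c,p+Rm@[x,-.9,-8]).round(1).tolist() for x in(92,118,144)])
E
python3 chk.py
```

```text
[511.2  61.4 212. ] [ 3.14  -0.     1.431] [ 1.3  0.7 -1.6]
wrist red [252.1  49.1] [205, 27, 96, 45, 3636]
wrist red [25.6 55.8] [21, 53, 9, 7, 49]
wrist yel [252.5   9.8] [206, 0, 93, 24, 1619]
wrist exp rings [[252.3, 53.8], [252.3, 0.3], [252.4, -46.8]]
scene red [273.  192.6] [267, 185, 16, 19, 128]
scene yel [280.5 198.4] [274, 191, 17, 18, 143]
scene grn [288.8 205.4] [281, 197, 18, 18, 193]
scene exp rings [[274.7, 193.5], [281.8, 199.2], [289.1, 205.0]]
top red [220.9 166.1] [219, 161, 5, 11, 41]
top yel [213.  165.1] [211, 160, 5, 11, 36]
top grn [205.4 162.8] [204, 158, 4, 10, 28]
top exp rings [[221.0, 165.9], [213.2, 164.3], [205.4, 162.7]]
```

All three rings hang on the rod. I'll carry them gently to hover over the stand.

Request:
arm_command:
  deltas:
    - [0,0,-0.01,-8,3,0,0]
    - [0,0,-0.02,-22,7,0,0]
    - [0,0,-0.03,-40,13,0,0]
    - [0,0,-0.04,-60,19,0,0]
    - [0,0,-0.05,-82,26,0,0]
    - [0,0,-0.06,-104,33,0,0]
    - [0,0,-0.07,-128,40,0,0]
    - [0,0,-0.08,-152,48,0,0]

```text
time_s: 14.08
position: [536.7, -97.0, 210.3]
tcp_rot: [-3.14, -0.0, 1.512]
wrist_force: [0.5, -0.1, -2.2]
gripper_width: 17.0
gripper_force: 58.5
```

Request:
arm_command:
  deltas:
    - [0,0,-0.01,-22,7,0,0]
    - [0,0,-0.02,-44,14,0,0]
    - [0,0,-0.03,-66,21,0,0]
    - [0,0,-0.04,-86,27,0,0]
    - [0,0,-0.05,-104,33,0,0]
    - [0,0,-0.057,-118,38,0,0]
    - [0,0,-0.057,-128,41,0,0]
    - [0,0,-0.057,-134,43,0,0]

```text
time_s: 14.75
position: [571.7, -233.7, 210.1]
tcp_rot: [-3.14, -0.0, 1.566]
wrist_force: [1.5, -0.5, -1.8]
gripper_width: 17.0
gripper_force: 58.6
```

Request:
arm_command:
  deltas:
    - [0,0,0,0,0,10,0]
    - [0,0,0,0,0,28,0]
    - [0,0,0,0,0,48,0]
    - [0,0,0,0,0,64,0]
    - [0,0,0,0,0,74,0]
    - [0,0,0,0,0,78,0]
    - [0,0,0,0,0,78,0]
    - [0,0,0,0,0,78,0]

```text
time_s: 15.42
position: [572.3, -231.9, 133.4]
tcp_rot: [3.141, -0.0, 1.568]
wrist_force: [0.6, -0.3, -0.6]
gripper_width: 17.0
gripper_force: 58.6
```

```bash
python3 chk.py; python3 - <<'E'
from st import *
import pickle
c=get("wrist");pickle.dump(c,open("w9.pkl","wb"));s=r.sense();p=np.array(s["position"]);Rm=R.from_euler('xyz',s["tcp_rot"]).as_matrix()
for ce,st in blobs(c["image"],(105,120,40),(125,255,255),25)[0]:print("blue",ce,st)
for k,y in(("near",-197),("far",-67)):print(k,[proj(c,(x,y,82)).round(1).tolist() for x in(546.5,580.5)],proj(c,(563.5,y,50)).round(1))
cv2.imwrite("pics/w9.png",cv2.resize(c["image"][:,:,::-1],(800,600)))
E
```

```text
[ 572.3 -231.9  133.4] [ 3.141 -0.     1.568] [ 0.6 -0.3 -0.6]
wrist red [251.1  49.5] [200, 27, 101, 46, 3606]
wrist yel [252.4  10. ] [206, 0, 93, 25, 1668]
wrist exp rings [[252.0, 53.8], [252.0, 0.3], [252.1, -46.7]]
scene red [180.9 174.7] [176, 169, 13, 15, 79]
scene yel [187.4 178.5] [183, 173, 14, 15, 90]
scene grn [195.1 184.5] [188, 177, 16, 16, 147]
scene exp rings [[183.3, 176.1], [189.4, 180.2], [195.6, 184.4]]
top red [309.6 163.9] [308, 159, 4, 10, 34]
top yel [301.9 163.6] [301, 159, 3, 10, 21]
top grn [294.4 162.3] [294, 159, 2, 9, 14]
top exp rings [[309.0, 164.2], [301.4, 163.7], [293.9, 163.1]]
blue [215.6 156.1] [212, 152, 8, 9, 66]
blue [493.4 344.1] [455, 260, 57, 124, 3196]
near [[214.2, 157.5], [265.6, 157.2]] [241.6 150.5]
far [[214.0, -29.8], [264.9, -30.9]] [241.1 -13.3]
```

Request:
arm_command:
  deltas:
    - [0,0,0,-8,-3,0,0]
    - [0,0,0,-16,-6,5,0]
    - [0,0,0,-20.5,-8,15,0]
    - [0,0,0,-20.5,-8,27,0]
    - [0,0,0,-20.5,-8,36,0]
    - [0,0,0,-20.5,-8,40,0]
    - [0,0,0,-20.5,-8,40,0]
    - [0,0,0,-20.5,-8,40,0]

```text
time_s: 16.28
position: [563.9, -252.2, 92.5]
tcp_rot: [-3.141, -0.001, 1.569]
wrist_force: [0.2, -0.5, -1.8]
gripper_width: 17.2
gripper_force: 58.6
```

```bash
python3 - <<'E'
from st import *
import pickle
c=look();pickle.dump(c,open("w10.pkl","wb"));s=r.sense();p=np.array(s["position"]);Rm=R.from_euler('xyz',s["tcp_rot"]).as_matrix()
for ce,st in blobs(c["image"],(105,120,40),(125,255,255),15)[0]:
    if st[0]<450:
        q=plane(c,ce,82);print("blue",ce,st,q.round(1),"tool",(Rm.T@(q-p)).round(1))
for k,y in(("near",-196.3),):print(k,[proj(c,(x,y,82)).round(1).tolist() for x in(546.5,580.5)],proj(c,(563.5,y,50)).round(1))
print("guard front edges",[proj(c,p+Rm@[49,y,-18]).round(1).tolist() for y in(-14.9,13.1)])
for n in("scene","top"):
    c=get(n);pickle.dump(c,open(n+"10.pkl","wb"))
    for ce,st in blobs(c["image"],(105,120,40),(125,255,255),5)[0]:
        if (n=="scene" and 140<ce[0]<220 and 190<ce[1]<240) or (n=="top" and 265<ce[0]<330 and 130<ce[1]<200):print(n,"blue",ce,st)
    print(n,"exp",[proj(c,(563.5,y,65)).round(1).tolist() for y in(-196.3,-66.3)])
E
```

```text
t 16.3333 pos [ 564.2 -252.3   93. ] rot [ 3.141 -0.     1.568] F [ 0.6 -0.3 -1.3]
blue [229.6 130.5] [216, 124, 28, 14, 306] [ 551.6 -196.1   82. ] tool [ 56.2 -12.7  11. ]
blue [277.4 130.2] [262, 124, 31, 14, 303] [ 576. -196.   82.] tool [56.3 11.7 11. ]
near [[219.6, 131.0], [286.1, 130.8]] [252.9 126.9]
guard front edges [[219.1, 152.6], [286.0, 152.6]]
scene blue [175.5 193. ] [170, 186, 9, 17, 50]
scene blue [205.7 210.7] [199, 201, 12, 23, 73]
scene exp [[175.9, 187.5], [205.3, 208.1]]
top exp [[322.2, 173.2], [286.1, 170.8]]
```

Request:
arm_command:
  deltas:
    - [0,0,0,0,0,8,0]
    - [0,0,0,0,0,18,0]
    - [0,0,0,0,0,28,0]
    - [0,0,0,0,0,36,0]
    - [0,0,0,0,0,41,0]
    - [0,0,0,0,0,44,0]
    - [0,0,0,0,0,45,0]
    - [0,0,0,0,0,45,0]

```text
time_s: 17.1
position: [563.9, -252.7, 47.7]
tcp_rot: [-3.141, -0.0, 1.568]
wrist_force: [0.7, -1.3, -1.8]
gripper_width: 17.2
gripper_force: 58.6
```

Request:
arm_command:
  deltas:
    - [0,0,0,0,0,1,0]
    - [0,0,0,0,0,2,0]
    - [0,0,0,0,0,2,0]

```text
time_s: 17.35
position: [564.1, -252.9, 46.2]
tcp_rot: [3.141, 0.0, 1.568]
wrist_force: [0.2, -0.7, -1.3]
gripper_width: 16.9
gripper_force: 58.6
```

Request:
arm_command:
  deltas:
    - [0,0,0,0,0,1,0]
    - [0,0,0,0,0,2,0]
    - [0,0,0,0,0,2,0]

```text
time_s: 17.6
position: [564.3, -252.9, 44.4]
tcp_rot: [3.141, 0.0, 1.568]
wrist_force: [-1.1, 0.1, 2.9]
gripper_width: 17.2
gripper_force: 59.5
```

```bash
python3 chk.py | grep -v top; python3 - <<'E'
from st import *
c=get("scene");s=r.sense();p=np.array(s["position"]);Rm=R.from_euler('xyz',s["tcp_rot"]).as_matrix()
print("tip exp",proj(c,p+Rm@[229,-.9,-18]),s["wrist_force"],s["ft_torque"])
cv2.imwrite("pics/s11.png",cv2.resize(c["image"][130:260,130:300,::-1],None,fx=4.6,fy=4.6,interpolation=cv2.INTER_CUBIC))
E
```

```text
[ 564.3 -252.9   44.4] [3.141 0.    1.568] [-1.1  0.1  2.9]
wrist red [196.6  11.9] [186, 0, 22, 27, 399]
wrist red [251.4  47.9] [205, 27, 96, 45, 3349]
wrist yel [252.5   9.6] [205, 0, 95, 23, 1604]
wrist exp rings [[252.0, 53.8], [252.0, 0.4], [252.1, -46.7]]
scene red [182.4 194.3] [178, 189, 13, 14, 74]
scene yel [187.8 198.8] [183, 193, 12, 15, 83]
scene grn [194.8 204. ] [189, 197, 14, 15, 111]
scene exp rings [[184.0, 196.3], [189.8, 200.3], [195.6, 204.5]]
tip exp [215.40910699 216.13137577] [-0.44085589 -0.92728717  5.52044639] [ 0.25591904 -0.06405357 -0.00575266]
```

The force rises at TCP z = 44.4, so the rod is seated in the forks. I'll release and go up.

Request:
arm_command:
  deltas:
    - [0,0,0,0,0,0,22]
    - [0,0,0,0,0,0,28]
    - [0,0,0,0,0,0,40]
    - [0,0,0,0,0,0,60]
    - [0,0,0,0,0,0,60]
    - [0,0,0,0,0,0,60]

```text
time_s: 18.3
position: [563.8, -252.7, 43.8]
tcp_rot: [-3.141, -0.0, 1.568]
wrist_force: [0.4, -0.8, -0.0]
gripper_width: 59.7
gripper_force: 0.0
```

Request:
arm_command:
  deltas:
    - [0,0,0,0,0,-15,60]
    - [0,0,0,0,0,-40,60]
    - [0,0,0,0,0,-75,60]
    - [0,0,0,0,0,-110,60]
    - [0,0,0,0,0,-150,60]
    - [0,0,0,0,0,-170,60]
    - [0,0,0,0,0,-170,60]
    - [0,0,0,0,0,-170,60]

```text
time_s: 18.97
position: [564.3, -253.0, 215.2]
tcp_rot: [3.139, 0.001, 1.568]
wrist_force: [0.4, 0.9, -0.6]
gripper_width: 60.0
gripper_force: 0.0
```

```bash
python3 - <<'E'
from st import *
w=look();sc=get("scene");g=np.array([563.9,-203.3,63]);d=np.array([.003,1,0])
C={"red":((0,150,60),(8,255,255)),"yel":((22,150,60),(33,255,255)),"grn":((45,120,40),(80,255,255)),"blue":((105,120,40),(125,255,255)),"wood":((6,100,20),(18,230,170))}
for nm,c in(("wrist",w),("scene",sc)):
    e=proj(c,g+69*d)
    for k,v in C.items():
        for ce,st in blobs(c["image"],*v,15)[0]:
            if np.hypot(*(ce-e))<(160 if nm=="wrist" else 45):print(nm,k,ce,st)
    print(nm,"exp ring a,b,c",[proj(c,g+x*d-[0,0,9]).round(1).tolist() for x in(43,69,95)],"guard",proj(c,g).round(1),"hend",proj(c,g-90*d).round(1),"forks",proj(c,g+7.3*d).round(1),proj(c,g+137.3*d).round(1),"tip",proj(c,g+180*d).round(1))
i=w["image"];
for row in (90,115,150,180,200,230):print(row,i[row,225:290:4].mean(1).round().astype(int))
E
```

```text
t 19.0167 pos [ 563.5 -252.8  213.7] rot [-3.141  0.     1.568] F [ 0.3 -0.4 -0.1]
wrist red [224.4  57.8] [220, 53, 9, 11, 79]
wrist red [252.6  82.7] [233, 75, 41, 15, 522]
wrist yel [239.9  58. ] [233, 50, 16, 17, 183]
wrist yel [265.4  58.6] [256, 51, 17, 16, 166]
wrist grn [252.2  32.8] [233, 24, 40, 20, 590]
wrist blue [239.8 120.2] [232, 118, 17, 6, 86]
wrist blue [266.1 120.1] [258, 118, 17, 6, 82]
wrist wood [253.  129.9] [241, 127, 25, 8, 153]
wrist wood [248.7 205. ] [247, 203, 5, 6, 19]
wrist exp ring a,b,c [[252.6, 83.6], [252.6, 58.5], [252.6, 34.0]] guard [252.6 126.3] hend [252.7 213. ] forks [252.6 118.9] [252.6  -6.6] tip [252.7 -41.7]
scene red [182.1 194.4] [178, 189, 12, 14, 71]
scene yel [187.8 198.7] [183, 193, 13, 15, 83]
scene grn [194.8 204. ] [189, 198, 14, 14, 110]
scene blue [178.9 184.4] [177, 181, 5, 8, 19]
scene blue [174.3 190.6] [170, 186, 8, 12, 32]
scene blue [208.4 204.6] [207, 201, 4, 9, 21]
scene blue [204.4 213.6] [199, 206, 9, 18, 48]
scene wood [162.9 178.8] [155, 171, 18, 18, 120]
scene exp ring a,b,c [[184.0, 196.0], [189.7, 200.1], [195.6, 204.3]] guard [174.4 187. ] hend [156.  173.9] forks [176.  188.1] [205.2 208.8] tip [215.5 216.1]
90 [182 184 154 118 116 120 100 104 106 101 103 116 159 183 183 184 180]
115 [115 117 157 163 161 161 114  74 135 161 161 163 161 116 116 117 115]
150 [115 117 115 117 114  61  60  59  60  66 119 116 117 115 117 118 116]
180 [182 183 182 174 172  76  65  65  64  70 117 118 117 116 118 118 117]
200 [186 184 184 185 184  92  71  70  69  90 181 184 180 181 182 182 182]
230 [188 186 186 187 188 186 187 188 189 185 185 185 184 187 188 187 188]
```

The rod lies centred in both forks, with the guard just outside the near one and the rings hanging between them. The gripper is clear, so I'm handing in.

```bash
python3 -c "
from station import r
print(r.sign_off())"
```

```text
the job is handed in; nothing more can be done
None
```

I handed the job in at about 19 s: the tray is home against the red post, and the skewer lies in both blue forks with all three rings hanging between them and the guard just outside the free-end fork; no verdict came back.

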